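# Roll a round tube onto its layout line and drop the hold-down on it

## Robot

A 6-joint arm with a two-finger parallel gripper is mounted at the origin on the work surface; the furniture and walls round the work are solid. World frame = base frame: x ahead of the robot, y to its left, z up, the work surface at z = 0. Lengths are in m, angles in rad, forces in N, time in s.
With the tool pointing down it reaches from about 0.25 to 0.725 m from the base axis. Payload 9.7 kg.
Tool frame: the origin (TCP) lies on the centre line of the jaws, within the pads' length; the fingertips stand env.nose_length ahead of it and the grasp point (between the pads) lies 3 mm ahead of it (env.nose_length is the distance from the TCP to the fingertips, in m); z points along the fingers, y is the line along which they close (so a half turn about z gives the same grasp; the last joint's range is limited). The gripper opens to 85 mm and grips with 20 to 120 N. Pads are 22 mm wide; open, the fingers measure 114 mm over their backs; the gripper's body (76 mm by 85 mm) begins 54 mm behind the grasp point. The pads swing forward as they close: fully open they stand 13 mm farther back than shut.
Start: joints at [-1.27, 0.087, 0.176, 1.66, 0, 1.571], TCP at [0.163, -0.525, 0.253] pointing down, gripper open.
Joint ranges: [-3.13, 3.13], [-0.85, 1.81], [-1.15, 1.24], [-2.2, 2.28], [-1.44, 1.52], [-3.14, 3.14]. Speed limits (rad/s): [2.22, 2.22, 2.57, 3.14, 3.14, 3.14].

## Interface

Orientations are given as a 3x3 rotation matrix whose columns are the frame's x, y, z axes.
In Python, from cell import env gives the robot as it stands. The module is installed in compiled form; this text tells all that it offers.
- The arm moves only by the tool step_arm, never from a script. Its arguments are lists of equal length, an entry for each row: "delta_pos": the shift along the tool's x, y, z each as a share of 0.025 m, from -1 to 1, a list of three; "turn": the turn, a rotation vector about the tool's x, y, z each as a share of 2 rad, from -1 to 1, a list of three. In form: {"delta_pos": [[tx, ty, tz], ...], "turn": [[wx, wy, wz], ...]}. A call has 1 to 8 rows; each row shifts and turns the commanded pose from where the row before left it, along the tool's axes as they then stand; what a row does not reach is not made up. A row lasts 1/10 s, in which the tool goes at most 50 mm and 8.59 degrees, less where a joint would pass 70% of its speed; a pose out of reach is approached as far as the arm can. A call with a number of a shift or a turn outside -1 to 1 is refused whole. A call with a gripper value outside its range is refused whole. "fingers" is the closure, from -1 (fully open) to 1 (shut), set as the call begins (left out, the last holds). The fingers move at their own pace and stop on an object; the grip force is fixed at half the most. Time passes only in rows, so rows that do not move let the fingers close. It gives the time, the measured TCP pose, the force, the opening and the grip force at its end, in the units of the state.
- env.read_state(): the state, without advancing time (a new reading comes with each control period).
- env.snapshot(name): name is "scene" or "top" or "wrist"; returns the picture (384x512x3 uint8, red, green, blue); there is no depth.
- env.get_calibration(name): a dict with "fx", "fy", "cx", "cy" (pixels), "distortion" ([k1, k2, p1, p2, k3] as OpenCV has them; the pictures are not rectified), "rvec" (rotation vector, rad) and "tvec" (3), from world to camera coordinates, as OpenCV has them. Camera axes: x right, y down, z forward; pixel columns grow to the right and rows downward; lengths in m; the calibration is good to about 2 mm. A picture is of the moment at which its call begins: read the wrist's pose just before it. get_calibration takes no time and is no camera call; for the wrist camera it gives the pose at the moment of the call.
- env.job_done(): hands the job in; it is judged then, once.
The state is a dict: "time_s": time; "qpos": joint angles; "dq": joint speeds; "tau": joint torques, N m; "tool_pos": TCP position; "tool_rot": TCP orientation; "force": force on the tool from outside, world axes, zero at the start; "ft_torque": the same for the moment, N m; "width": finger opening in m; "grasp_force": force on a finger pad.
Only numpy, scipy, OpenCV 4.12 (cv2) and the standard library are available. Lean on these libraries where they do the work, as an engineer would, in place of code of your own. Each camera call takes 0.05 s, during which the arm holds its last target. There are 200 camera calls.

## Task

Get the round tube ready for tacking: push its top sideways with the fingertips so that it rolls across the fixture plate, and leave it lying still along the white line, centred over it. Then push the raised hold-down arm over towards the tube from behind its red weight, so that its brass saddle drops onto the tube and keeps it there, and move the hand clear. Only push: do not pinch, lift or carry the tube, and do not disturb the marker pen or anything else.

Things in the scene. Friction and masses are not known exactly. Their poses are not given: they have to be found in the camera images.
- fixture: Dark steel fixture plate, 220 mm (its x: -110 to +110) by 218 mm (its y: -92 to +126), fixed on 30 mm feet; its upper face is 40 mm above the table, with small flush holes. Origin: at table height, below the white line, under the middle of where the tube shall lie; z up. A hinge bracket, 62 mm wide, 110 mm above the table at most, stands on it at y = +90 mm.
- line_mid (a point): Point on the plate's upper face on the painted white line, straight above the fixture's origin. The line is 2.6 mm wide and 162 mm long (fixture y = -88 to +74 mm). Axes as the fixture's: the line runs along y, the tube must roll along x.
- round_tube: Round steel tube, 42.4 mm diameter, 130 mm long, about 0.33 kg, thin dark seam; lies on the plate parallel to the line, 45 to 65 mm to either side. Origin: on its axis at mid length, 61 mm above the table (top at 82 mm); y along the axis, x and z turn as it rolls. Rolls easily, stays where left. Stroked across its top it moves half as far as the fingertip; pushed against its upper flank it can wedge under the finger.
- hold_down (a joint): Hinge of the weighted hold-down arm, rad: 0 = raised, leaning 10 degrees back past upright, away from the tube; grows as it swings over to the tube; about 1.75 = level, saddle seated on the tube; stop at 1.86. It stays up by its own weight until pushed to about 0.6; from there it falls by itself within 1 to 2 s, braked by the hinge. Pushing takes 1 to 2 N.
- weight_top (a point): Centre of the free flat end of the red cylindrical weight (27 mm diameter, 22 mm long) near the tip of the hold-down arm. Arm raised: this end faces away from the tube (fixture's +y, dipping 10 degrees), 150 mm above the table, 38 mm beyond the pin; push it here towards the fixture's -y.
- hinge_pin (a point): Middle of the arm's hinge pin, 96 mm above the table, at fixture x = 0, y = +90 mm; the pin is parallel to the fixture's x. The steel arm is 14 mm wide; its brass saddle, an upside-down V (120 degrees, 36 mm wide, 26 mm long), sits 60 mm from the pin and comes down over the tube 30 mm from the tube's middle.
- marker: Marker pen, 14 x 130 x 15 mm, white with red cap, lying on the plate parallel to the line on the side away from the tube, 45 to 65 mm from the line; leave it alone. Origin: centre of its underside.
- weld_magnet: Red arrow-shaped welding magnet, 64 x 80 x 16 mm, lying on the table; a bystander. Origin: centre of its underside.
- pliers: Pliers with red handles, 58 x 174 x 16 mm, lying on the table; a bystander. Origin: centre of the underside.

How it is judged:
On the way, in this order (a step that is already met when the one before it is completed fails the run):
1. the tube has been rolled, not slid: it has turned by more than 1.1 rad about its axis (angle between round_tube's own z axis and vertical above 1.1 rad), for 0.05 s.
2. the tube lies still along the white line, centred within 8 mm and within 0.09 rad, with the hold-down arm still up (x of round_tube in the frame of fixture between -0.008 and 0.008 m and angle between the y axis of round_tube and the y axis of fixture, either way round below 0.09 rad and linear speed of round_tube below 0.015 m/s and value of joint hold_down below 0.3 rad), for 0.3 s.
At the end, for the whole second after the job is handed in: The tube rests on the plate, its axis within 5 mm and 0.09 rad of the white line; the hold-down arm is over with its saddle resting on the tube (1.68 to 1.80 rad); marker pen and other bystanders within 20 mm of where they were (x of round_tube in the frame of fixture between -0.005 and 0.005 m and angle between the y axis of round_tube and the y axis of fixture, either way round below 0.09 rad and linear speed of round_tube below 0.015 m/s and height (world z) of round_tube between 0.057 and 0.066 m and value of joint hold_down between 1.68 and 1.8 rad and velocity of joint hold_down between -0.05 and 0.05 rad/s and distance of each of marker, weld_magnet, pliers from where it was at the start of the episode below 0.02 m); the robot touches nothing.
It fails at once if the tube is lifted more than 12 mm off the plate (height (world z) of round_tube above 0.0732 m).
It fails at once if the tube is tipped up on one end (angle between round_tube's own y axis and vertical below 1.4 rad or angle between round_tube's own y axis and vertical above 1.74 rad).
It fails at once if the tube falls off the plate (height (world z) of round_tube below 0.05 m).
It fails at once if a bystander (marker pen, welding magnet, pliers) is disturbed by more than 20 mm (distance of any of marker, weld_magnet, pliers from where it was at the start of the episode above 0.02 m).
It also fails if it takes over 58 s, if anything falls off the work surface, if the arm or the gripper's body presses on something with over 40 N, if the wrist force passes 120 N, or if a joint passes its speed limit or range.

## Working session

There is one attempt and no reset: what is moved stays moved. The work goes in short steps, Python scripts to look and compute and a tool call to move; the robot and the scene stay as the last step left them, time stands still between calls to the robot, and variables do not carry over. Pictures are saved under pics/ and viewed, at most 11 in all, crops included, and the job is handed in when it is done.

Besides the shell and the picture viewer there is one more tool, called after ">>>" by a JSON object that holds its "api" and its "payload", one argument or row to a line. step_arm: Moves the arm, as the interface text tells. Its arguments: {"type":"object","properties":{"delta_pos":{"type":"array","items":{"type":"array","items":{"type":"number","minimum":-1,"maximum":1}}},"turn":{"type":"array","items":{"type":"array","items":{"type":"number","minimum":-1,"maximum":1}}},"fingers":{"type":"number"}},"required":["delta_pos","turn"]}

```bash
mkdir -p pics; cat > h.py <<'E'
import numpy as np, cv2
from cell import env
def snap(n,f):
    im=env.snapshot(n); cv2.imwrite('pics/'+f,im[:,:,::-1]); return im
def cam(n):
    c=env.get_calibration(n)
    return np.array([[c['fx'],0,c['cx']],[0,c['fy'],c['cy']],[0,0,1.]]),np.array(c['distortion'],float),np.array(c['rvec'],float),np.array(c['tvec'],float)
def unproj(n,uv,z):
    K,d,r,t=cam(n); R=cv2.Rodrigues(r)[0]
    p=cv2.undistortPoints(np.array(uv,float).reshape(-1,1,2),K,d)[:,0]
    D=np.c_[p,np.ones(len(p))]@R; o=-R.T@t
    z=np.broadcast_to(z,len(p)); return o+D*((z-o[2])/D[:,2])[:,None]
def proj(n,P):
    K,d,r,t=cam(n); return cv2.projectPoints(np.array(P,float).reshape(-1,3),r,t,K,d)[0][:,0]
E
python3 - <<'E'
from h import *
a=snap('top','top0.png');b=snap('scene','sc0.png')
cv2.imwrite('pics/top0b.png',cv2.resize(a[:,:,::-1],(800,600),interpolation=cv2.INTER_CUBIC))
cv2.imwrite('pics/sc0b.png',cv2.resize(b[:,:,::-1],(800,600),interpolation=cv2.INTER_CUBIC))
s=env.read_state();print(s['tool_rot'],s['tool_pos'],s['time_s'],env.nose_length,s['width'])
E
```

```text
[[ 9.55097901e-01  2.96290198e-01 -3.42888001e-04]
 [ 2.96290396e-01 -9.55097242e-01  1.12214742e-03]
 [ 4.98989758e-06 -1.17335507e-03 -9.99999312e-01]] [ 0.16291338 -0.52513154  0.25266548] 0.1 0.022 0.08542793156996283
```

View pics/top0b.png

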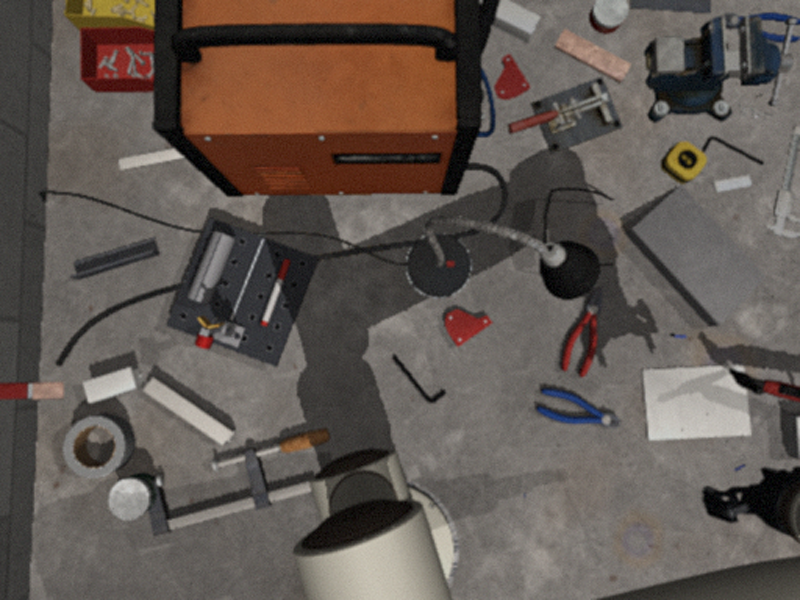

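View pics/sc0b.png

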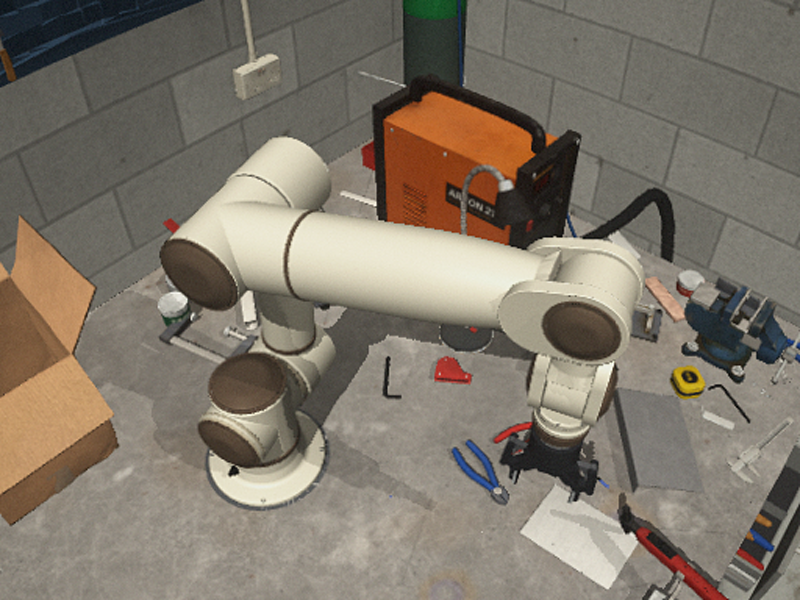

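The top view shows the fixture around (245,285), with the tube left of the white line, the marker right of it, and the hinge and red weight at the bottom near (215,335). The scene camera's view of it is blocked by the arm. I'll enlarge a crop.

```bash
python3 - <<'E'
from h import *
a=cv2.imread('pics/top0.png')[128:238,100:210]
cv2.imwrite('pics/c0.png',cv2.resize(a,None,fx=5.4,fy=5.4,interpolation=cv2.INTER_CUBIC))
# rough: points in 800x600 px
q=lambda x,y:(x*.64,y*.64)
print(unproj('top',[q(265,240),q(232,318),q(245,287)],.04))
print('tools',unproj('top',[q(440,260),q(570,265),q(320,190),q(230,190),q(467,325),q(583,340)],0))
K,d,r,t=cam('top');print(-cv2.Rodrigues(r)[0].T@t,K[0,0])
E
```

```text
[[0.57350555 0.22617044 0.04      ]
 [0.42735829 0.28605801 0.04      ]
 [0.48504643 0.26266247 0.04      ]]
tools [[ 0.53832097 -0.10503422  0.        ]
 [ 0.52608807 -0.35664913  0.        ]
 [ 0.67865842  0.1277632   0.        ]
 [ 0.67998501  0.3033239   0.        ]
 [ 0.41173435 -0.15500317  0.        ]
 [ 0.3809416  -0.37663423  0.        ]]
[ 0.35966061 -0.02083198  1.24147542] 413.13891762012076
```

View pics/c0.png

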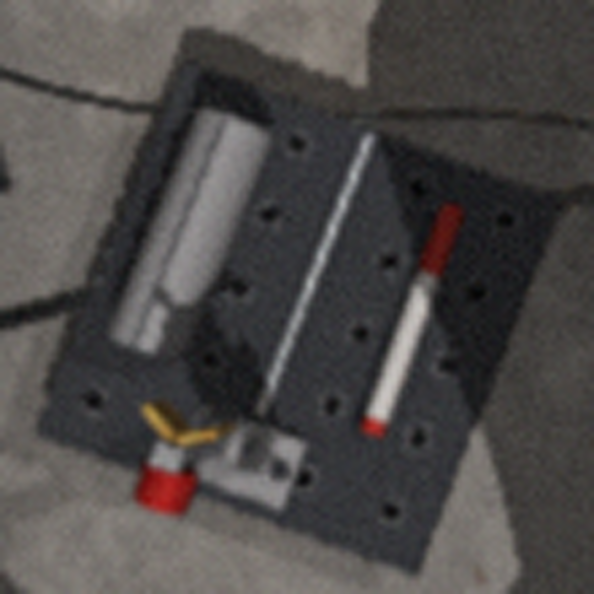

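```bash
python3 - <<'E'
from h import *
from scipy.optimize import least_squares
px=np.array([(368,137),(200,68),(40,430),(415,572),(562,203)],float)
uv=(px+.5)/5.4-.5+[100,128]
F=np.array([(0,-.088),(.11,-.092),(.11,.126),(-.11,.126),(-.11,-.092)])
W=unproj('top',uv,.04)[:,:2]
def fix(p):
    c,s=np.cos(p[2]),np.sin(p[2]); return F@np.array([[c,s],[-s,c]])+p[:2]
r=least_squares(lambda p:(fix(p)-W).ravel(),[.49,.26,1.18]);print(r.x,r.fun.reshape(-1,2))
c,s=np.cos(r.x[2]),np.sin(r.x[2]);R=np.array([[c,-s],[s,c]])
f=lambda u,z:(unproj('top',[( (np.array(u)+.5)/5.4-.5+[100,128])],z)[0,:2]-r.x[:2])@R
print('tube ends mid', f((232,117),.061), f((135,345),.061),'edges at far', f((198,110),.061),f((270,130),.061))
print('line far', f((368,137),.04),f((263,405),.04))
print('weight',f((166,492),.15),'pen',f((452,208),.05),f((373,428),.05))
g=lambda x,y,z:np.r_[r.x[:2]+R@[x,y],z]
P=[g(0,-.088,.04),g(0,.074,.04),g(0,.09,.096),g(0,.128,.15)]
print((proj('top',P)-[100,128]+.5)*5.4-.5)
E
```

```text
[0.49340815 0.25964137 1.19763162] [[-9.23540113e-05 -4.07222945e-03]
 [ 4.95584367e-03  5.35162105e-03]
 [-1.65809339e-03  2.50008927e-03]
 [-3.89908661e-03 -1.23268016e-03]
 [ 6.93690339e-04 -2.54680073e-03]]
tube ends mid [ 0.07005102 -0.06887857] [0.07163001 0.06252664] edges at far [ 0.08837556 -0.06592655] [ 0.04851554 -0.06958362]
line far [ 0.00382564 -0.08660141] [0.00203343 0.06882668]
weight [0.00140177 0.12049699] pen [-0.05531045 -0.06589967] [-0.05982809  0.05904905]
[[375.50613812 137.10560158]
 [262.87030479 415.32938768]
 [222.99180509 438.91606069]
 [162.75851288 507.49511902]]
```

>>> {"api": "step_arm", "payload": {
  "delta_pos": [
    [0,0,-0.3],
    [0,0,-0.3],
    [0,0,-0.3],
    [0,0,-0.3],
    [0,0,-0.3],
    [0,0,-0.3],
    [0,0,-0.3],
    [0,0,-0.3]
  ],
  "turn": [
    [0,0,-0.057],
    [0,0,-0.057],
    [0,0,-0.057],
    [0,0,-0.057],
    [0,0,-0.057],
    [0,0,-0.057],
    [0,0,-0.057],
    [0,0,-0.056]
  ],
  "fingers": 0
}}

```text
time_s: 0.9
tool_pos: [0.1629, -0.5252, 0.3132]
tool_rot: [[0.348, 0.938, -0.0], [0.938, -0.348, 0.001], [0.001, -0.0, -1.0]]
force: [-1.0, -0.1, 0.0]
width: 0.0431
grasp_force: 0.0
```

>>> {"api": "step_arm", "payload": {
  "delta_pos": [
    [1,0,0],
    [1,0,0],
    [1,0,0],
    [1,0,0],
    [1,0,0],
    [1,0,0],
    [1,0,0],
    [1,0,0]
  ],
  "turn": [
    [0,0,0],
    [0,0,0],
    [0,0,0],
    [0,0,0],
    [0,0,0],
    [0,0,0],
    [0,0,0],
    [0,0,0]
  ]
}}

```text
time_s: 1.7
tool_pos: [0.2335, -0.3371, 0.313]
tool_rot: [[0.352, 0.936, -0.0], [0.936, -0.352, 0.0], [0.0, -0.0, -1.0]]
force: [0.8, 0.5, -0.3]
width: 0.043
grasp_force: 0.0
```

>>> {"api": "step_arm", "payload": {
  "delta_pos": [
    [1,0,0],
    [1,0,0],
    [1,0,0],
    [1,0,0],
    [1,0.15,0],
    [1,0.15,0],
    [1,0.15,0],
    [1,0.15,0]
  ],
  "turn": [
    [0,0,0],
    [0,0,0],
    [0,0,0],
    [0,0,0],
    [0,0,0],
    [0,0,0],
    [0,0,0],
    [0,0,0]
  ]
}}

```text
time_s: 2.5
tool_pos: [0.3182, -0.1552, 0.3131]
tool_rot: [[0.352, 0.936, -0.0], [0.936, -0.352, 0.0], [0.0, -0.0, -1.0]]
force: [0.8, -0.4, -0.7]
width: 0.0426
grasp_force: 0.0
```

>>> {"api": "step_arm", "payload": {
  "delta_pos": [
    [1,0.1,0],
    [1,0.1,0],
    [1,0.1,0],
    [1,0.1,0],
    [1,0.1,0],
    [1,0.1,0],
    [1,0.1,0],
    [1,0.1,0]
  ],
  "turn": [
    [0,0,0],
    [0,0,0],
    [0,0,0],
    [0,0,0],
    [0,0,0],
    [0,0,0],
    [0,0,0],
    [0,0,0]
  ]
}}

```text
time_s: 3.3
tool_pos: [0.4073, 0.025, 0.3131]
tool_rot: [[0.352, 0.936, -0.0], [0.936, -0.352, -0.0], [-0.0, -0.0, -1.0]]
force: [0.6, 0.2, 0.1]
width: 0.0427
grasp_force: 0.0
```

>>> {"api": "step_arm", "payload": {
  "delta_pos": [
    [1,0,0],
    [1,0,0],
    [1,0,0],
    [1,0,0],
    [1,0,0],
    [1,0,0],
    [1,0,0],
    [1,0,0]
  ],
  "turn": [
    [0,0,0],
    [0,0,0],
    [0,0,0],
    [0,0,0],
    [0,0,0],
    [0,0,0],
    [0,0,0],
    [0,0,0]
  ]
}}

```text
time_s: 4.1
tool_pos: [0.4777, 0.2121, 0.3129]
tool_rot: [[0.352, 0.936, -0.001], [0.936, -0.352, -0.0], [-0.001, -0.0, -1.0]]
force: [0.8, -0.3, 0.2]
width: 0.0431
grasp_force: 0.0
```

>>> {"api": "step_arm", "payload": {
  "delta_pos": [
    [0.5,0,0],
    [0,0,0],
    [0,0,0]
  ],
  "turn": [
    [0,0,0],
    [0,0,0],
    [0,0,0]
  ]
}}

```text
time_s: 4.4
tool_pos: [0.4817, 0.2223, 0.3132]
tool_rot: [[0.352, 0.936, -0.001], [0.936, -0.352, -0.001], [-0.001, -0.0, -1.0]]
force: [-0.3, 0.1, 0.3]
width: 0.0426
grasp_force: 0.0
```

```bash
python3 - <<'E'
from h import *
s=env.read_state();print(s['tool_pos'],s['tool_rot'])
c=env.get_calibration('wrist');np.save('cal1.npy',c)
a=snap('wrist','w1.png');cv2.imwrite('pics/w1b.png',cv2.resize(a[:,:,::-1],(800,600),interpolation=cv2.INTER_CUBIC))
E
```

```text
[0.48170276 0.22228625 0.31316621] [[ 3.52093342e-01  9.35964737e-01 -5.38290995e-04]
 [ 9.35964640e-01 -3.52093611e-01 -5.31599770e-04]
 [-6.87087459e-04 -3.16648598e-04 -9.99999714e-01]]
```

View pics/w1b.png

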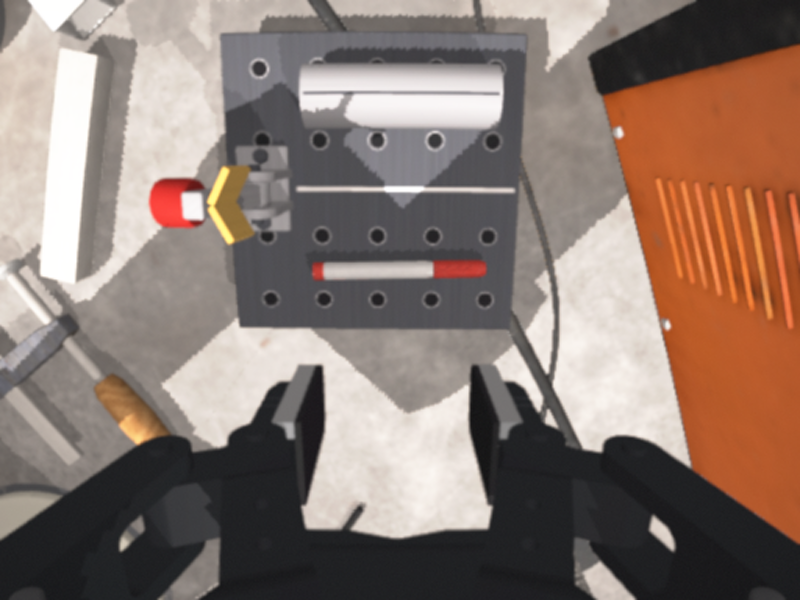

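Wrist view: line (297,188)–(515,190); tube silhouette x 300–503, y 65–128; pen (312,271)–(487,268); red weight left end (152,203); plate corners (221,34), (526,34), (511,327), (239,327).

```bash
cat >> h.py <<'E'
def silh(n,uv1,uv2,uvmid,z=.0612,R=.0212):
    """tube axis point from two silhouette pixels (cross section)"""
    pass
E
python3 - <<'E'
from h import *
from scipy.optimize import least_squares
q=lambda L:(np.array(L,float)+.5)*.64-.5
px=q([(297,188),(515,190),(221,34),(526,34),(511,327),(239,327)])
F=np.array([(0,.074),(0,-.088),(.11,.126),(.11,-.092),(-.11,-.092),(-.11,.126)])
w=np.array([3,3,1,1,1,1.])
def toW(p,P):
    c,s=np.cos(p[2]),np.sin(p[2]); P=np.array(P,float); return np.c_[P[:,:2]@np.array([[c,s],[-s,c]])+p[:2],P[:,2]]
res=lambda p:((proj('wrist',toW(p,np.c_[F,np.full(6,.04)]))-px)*w[:,None]).ravel()
r=least_squares(res,[.494,.262,1.209]);print('fixture',r.x);print(r.fun.reshape(-1,2).round(1))
np.save('fix.npy',r.x)
# tube: fit x0,y0,ang by silhouettes at ends
K,d,rv,t=cam('wrist');o=-cv2.Rodrigues(rv)[0].T@t;print('cam',o)
c,s=np.cos(r.x[2]),np.sin(r.x[2]);R=np.array([[c,-s],[s,c]])
of=np.r_[R.T@(o[:2]-r.x[:2]),o[2]];print('cam in fix',of)
def sil(p):
    out=[]
    for y in(-.06,.06):
        xa=p[0]-p[1]*y; v=np.array([of[0]-xa,of[2]-.0612]);D=np.hypot(*v);a=np.arctan2(v[1],v[0]);b=np.arccos(.0212/D)
        for sg in(1,-1): out.append((xa+.0212*np.cos(a+sg*b),y,.0612+.0212*np.sin(a+sg*b)))
    return proj('wrist',toW(r.x,out))/.64
S=lambda p:sil(p)[:,1]-np.array(E)
print(sil([.055,0]))
a=cv2.imread('pics/w1.png')[:,:,1].astype(int)
for u in(205,300): print(u,a[34:92,u])
E
```

```text
fixture [0.49574067 0.26241751 1.20443423]
[[ 0.1  0.6]
 [-0.2 -0.4]
 [-1.3 -1.4]
 [ 1.7 -1.1]
 [ 0.   1.9]
 [-0.3  0.7]]
cam [0.50512649 0.28554534 0.43306238]
cam in fix [ 0.02495519 -0.00047807  0.43306238]
[[483.63572811 141.4625638 ]
 [486.98941088  76.51005508]
 [309.56738282 140.39204677]
 [306.97543045  75.40922632]]
205 [114 115 133 159 138  90  87 121 142 157 171 182 190 200 208 214 221 227
 231 233 233 235 239 232 180 151 197 238 244 244 242 241 242 242 238 221
 172 141 134 131 128 126 121 120 116 114 109 101  92  98  98  71  45  38
  37  38  38  37]
300 [ 64  63  65  64  64  65  82 116 131 142 153 163 173 184 195 204 213 220
 223 227 229 231 234 229 188 150 181 232 242 245 246 246 247 247 247 245
 243 242 239 237 234 232 228 224 221 213 203 185 156 136 130 130 130 130
 130 129 129 124]
```

```bash
cat >> h.py <<'E'
def tf():
    p=np.load('fix.npy');c,s=np.cos(p[2]),np.sin(p[2]);R=np.array([[c,-s],[s,c]]);S=env.read_state()
    a=R.T@(S['tool_pos'][:2]-p[:2]);x=R.T@S['tool_rot'][:2,0]
    print('tool fix mm',(a*1e3).round(1),'z',round(S['tool_pos'][2]*1e3,1),'yawerr',np.arctan2(x[1],x[0]).round(4),'F',np.round(S['force'],1),'nose',env.nose_length,'t',S['time_s'])
E
python3 -c "
from h import *
tf()"
```

```text
tool fix mm [-42.8  -1.4] z 313.4 yawerr 0.006 F [-0.2 -0.7 -0.1] nose 0.022 t 4.45
```

>>> {"api": "step_arm", "payload": {
  "delta_pos": [
    [0.914,0.16,0],
    [0.914,0,0],
    [0.914,0,0.5],
    [0.914,0,1],
    [0.914,0,1],
    [0,0,1],
    [0,0,1],
    [0,0,1]
  ],
  "turn": [
    [0,0,0.003],
    [0,0,0],
    [0,0,0],
    [0,0,0],
    [0,0,0],
    [0,0,0],
    [0,0,0],
    [0,0,0]
  ]
}}

```text
time_s: 5.25
tool_pos: [0.5264, 0.3271, 0.1752]
tool_rot: [[0.359, 0.933, 0.0], [0.933, -0.359, 0.0], [0.0, 0.0, -1.0]]
force: [0.7, -1.0, 0.0]
width: 0.0428
grasp_force: 0.0
```

>>> {"api": "step_arm", "payload": {
  "delta_pos": [
    [0,0,1],
    [0,0,0.5],
    [0,0,0.3],
    [0,0,0.2],
    [0,0,0],
    [0,0,0]
  ],
  "turn": [
    [0,0,0],
    [0,0,0],
    [0,0,0],
    [0,0,0],
    [0,0,0],
    [0,0,0]
  ]
}}

```text
time_s: 5.85
tool_pos: [0.5268, 0.3283, 0.1268]
tool_rot: [[0.358, 0.934, 0.001], [0.934, -0.358, 0.001], [0.001, 0.001, -1.0]]
force: [0.5, 0.1, 0.7]
width: 0.0422
grasp_force: 0.0
```

```bash
python3 - <<'E'
from h import *
tf()
a=snap('wrist','w2.png');cv2.imwrite('pics/w2b.png',cv2.resize(a[:,:,::-1],(800,600),interpolation=cv2.INTER_CUBIC))
E
```

```text
tool fix mm [72.6 -5.4] z 126.8 yawerr 0.0003 F [0.5 0.1 0.7] nose 0.022 t 5.85
```

View pics/w2b.png

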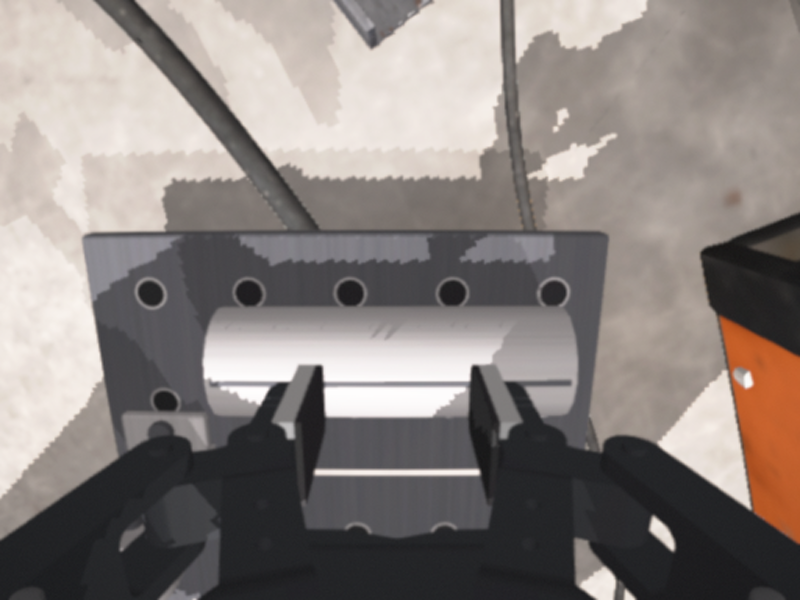

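Tips hang over the tube (tube rows 307–417, seam at row 383). Now descending to touch.

>>> {"api": "step_arm", "payload": {
  "delta_pos": [
    [0,0,0.4],
    [0,0,0.3],
    [0,0,0.08],
    [0,0,0.08],
    [0,0,0]
  ],
  "turn": [
    [0,0,0],
    [0,0,0],
    [0,0,0],
    [0,0,0],
    [0,0,0]
  ]
}}

```text
time_s: 6.4
tool_pos: [0.5263, 0.3281, 0.104]
tool_rot: [[0.358, 0.934, -0.0], [0.934, -0.358, -0.0], [-0.0, -0.0, -1.0]]
force: [-0.5, 0.0, -0.1]
width: 0.0427
grasp_force: 0.0
```

>>> {"api": "step_arm", "payload": {
  "delta_pos": [
    [0,0,0.04],
    [0,0,0.04],
    [0,0,0]
  ],
  "turn": [
    [0,0,0],
    [0,0,0],
    [0,0,0]
  ]
}}

```text
time_s: 6.7
tool_pos: [0.5266, 0.3282, 0.1026]
tool_rot: [[0.358, 0.934, 0.001], [0.934, -0.358, 0.0], [0.001, 0.0, -1.0]]
force: [1.0, 0.0, 1.4]
width: 0.0426
grasp_force: 0.2
```

>>> {"api": "step_arm", "payload": {
  "delta_pos": [
    [0,0,0.04],
    [0,0,0],
    [0,0,0]
  ],
  "turn": [
    [0,0,0],
    [0,0,0],
    [0,0,0]
  ]
}}

```text
time_s: 7.0
tool_pos: [0.5268, 0.3285, 0.1024]
tool_rot: [[0.358, 0.934, 0.001], [0.934, -0.358, 0.001], [0.002, 0.001, -1.0]]
force: [-1.4, -0.2, 5.0]
width: 0.0428
grasp_force: 3.0
```

>>> {"api": "step_arm", "payload": {
  "delta_pos": [
    [0,0,0.04],
    [0,0,0],
    [0,0,0]
  ],
  "turn": [
    [0,0,0],
    [0,0,0],
    [0,0,0]
  ]
}}

```text
time_s: 7.3
tool_pos: [0.5269, 0.3289, 0.1023]
tool_rot: [[0.358, 0.934, 0.002], [0.934, -0.358, 0.002], [0.003, 0.001, -1.0]]
force: [-2.3, 1.0, 10.7]
width: 0.043
grasp_force: 5.3
```

>>> {"api": "step_arm", "payload": {
  "delta_pos": [
    [-0.1,0,0],
    [-0.2,0,0],
    [-0.25,0,0],
    [-0.25,0,0],
    [-0.25,0,0],
    [-0.2,0,0],
    [-0.1,0,0],
    [0,0,0]
  ],
  "turn": [
    [0,0,0],
    [0,0,0],
    [0,0,0],
    [0,0,0],
    [0,0,0],
    [0,0,0],
    [0,0,0],
    [0,0,0]
  ]
}}

```text
time_s: 8.1
tool_pos: [0.5147, 0.2969, 0.1022]
tool_rot: [[0.358, 0.934, 0.002], [0.934, -0.358, 0.002], [0.003, 0.001, -1.0]]
force: [-2.6, -0.3, 11.4]
width: 0.0425
grasp_force: 5.3
```

>>> {"api": "step_arm", "payload": {
  "delta_pos": [
    [0,0,-0.1],
    [0,0,-0.3],
    [0,0,-0.4],
    [0,0,0],
    [0,0,0]
  ],
  "turn": [
    [0,0,0],
    [0,0,0],
    [0,0,0],
    [0,0,0],
    [0,0,0]
  ]
}}

```text
time_s: 8.6
tool_pos: [0.5146, 0.2967, 0.1206]
tool_rot: [[0.358, 0.934, 0.001], [0.934, -0.358, 0.0], [0.0, 0.0, -1.0]]
force: [-0.4, -0.5, -0.1]
width: 0.0425
grasp_force: 0.0
```

```bash
python3 - <<'E'
from h import *
tf()
a=snap('wrist','w3.png');cv2.imwrite('pics/w3b.png',cv2.resize(a[:,:,::-1],(800,600),interpolation=cv2.INTER_CUBIC))
E
```

```text
tool fix mm [38.8 -5.3] z 120.6 yawerr 0.0003 F [-0.4 -0.5 -0.1] nose 0.022 t 8.6
```

View pics/w3b.png

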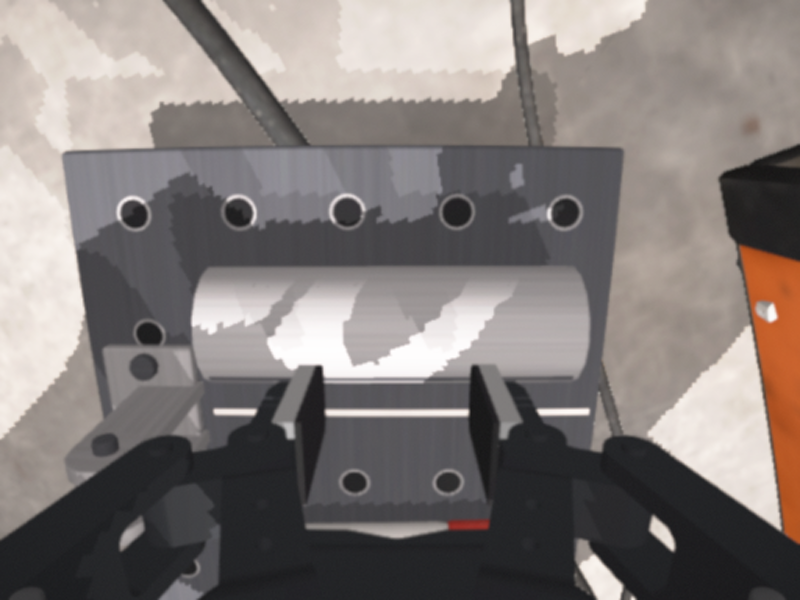

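The tube rolled, with its seam now at row 379. The tube spans rows 266–381 and the line is at row 411.

```bash
cat >> h.py <<'E'
def tube(rt,rb,col=400):
    """tube axis x (fixture, mm) from silhouette rows at a column (800x600 px), wrist camera, by tangents in a vertical x-z plane; also seam-free"""
    p=np.load('fix.npy');c,s=np.cos(p[2]),np.sin(p[2]);R=np.array([[c,-s],[s,c]])
    K,d,r,t=cam('wrist');o=-cv2.Rodrigues(r)[0].T@t
    q=(np.array([(col,rt),(col,rb)])+.5)*.64-.5
    X=unproj('wrist',q,.0612)[:,:2];a=(X-p[:2])@R;of=R.T@(o[:2]-p[:2]);h=o[2]-.0612
    # signed distance of axis to each ray = R
    xs=[]
    for k,sg in((0,-1),(1,1)):
        L=a[k,0]-of[0];xs.append(a[k,0]+sg*.0212*np.hypot(L,h)/h)
    print('tube x mm from top/bottom edge',np.round(np.array(xs)*1e3,1))
def linex(row,col=400):
    p=np.load('fix.npy');c,s=np.cos(p[2]),np.sin(p[2]);R=np.array([[c,-s],[s,c]])
    print('line x',((unproj('wrist',(np.array([(col,row)])+.5)*.64-.5,.04)[0,:2]-p[:2])@R*1e3).round(1))
E
python3 - <<'E'
from h import *
tube(266,381);tube(267,381,220);tube(266,381,570);linex(411.5)
E
```

```text
tube x mm from top/bottom edge [46.7 48. ]
tube x mm from top/bottom edge [46.4 47.6]
tube x mm from top/bottom edge [46.8 47.7]
line x [ 0.9 -5.8]
```

>>> {"api": "step_arm", "payload": {
  "delta_pos": [
    [0.4,0,0],
    [0.3,0,0],
    [0,0,0.4],
    [0,0,0.28],
    [0,0,0.06],
    [0,0,0.06],
    [0,0,0]
  ],
  "turn": [
    [0,0,0],
    [0,0,0],
    [0,0,0],
    [0,0,0],
    [0,0,0],
    [0,0,0],
    [0,0,0]
  ]
}}

```text
time_s: 9.35
tool_pos: [0.5208, 0.3139, 0.1021]
tool_rot: [[0.357, 0.934, 0.002], [0.934, -0.357, 0.003], [0.003, 0.001, -1.0]]
force: [-4.1, 1.8, 14.8]
width: 0.0425
grasp_force: 7.6
```

>>> {"api": "step_arm", "payload": {
  "delta_pos": [
    [-0.1,0,0],
    [-0.2,0,0],
    [-0.25,0,0],
    [-0.25,0,0],
    [-0.25,0,0],
    [-0.2,0,0],
    [-0.1,0,0],
    [0,0,0]
  ],
  "turn": [
    [0,0,0],
    [0,0,0],
    [0,0,0],
    [0,0,0],
    [0,0,0],
    [0,0,0],
    [0,0,0],
    [0,0,0]
  ]
}}

```text
time_s: 10.15
tool_pos: [0.5086, 0.2818, 0.1021]
tool_rot: [[0.358, 0.934, 0.002], [0.934, -0.358, 0.002], [0.003, 0.001, -1.0]]
force: [-4.6, -0.2, 16.4]
width: 0.0426
grasp_force: 8.2
```

>>> {"api": "step_arm", "payload": {
  "delta_pos": [
    [0,0,-0.1],
    [0,0,-0.3],
    [0,0,-0.4],
    [0.04,0,0],
    [0,0,0]
  ],
  "turn": [
    [0,0,0],
    [0,0,0],
    [0,0,0],
    [0,0,0],
    [0,0,0]
  ]
}}

```text
time_s: 10.65
tool_pos: [0.5091, 0.2825, 0.1204]
tool_rot: [[0.358, 0.934, 0.0], [0.934, -0.358, 0.0], [0.0, 0.0, -1.0]]
force: [0.3, -0.3, -0.1]
width: 0.0425
grasp_force: 0.0
```

```bash
python3 - <<'E'
from h import *
tf()
a=snap('wrist','w4.png');cv2.imwrite('pics/w4b.png',cv2.resize(a[:,:,::-1],(800,600),interpolation=cv2.INTER_CUBIC))
for u in(150,255,365): print(u,a[130:280:2,u,1])
E
```

```text
tool fix mm [23.6 -5.3] z 120.4 yawerr 0.0004 F [ 0.3 -0.3 -0.1] nose 0.022 t 10.65
150 [ 70  72  72  70  71  72  73  72  71  72  72  73  73  72  71  71  72  72
  72  72  71  77 111 123 131 134 136 138 139 142 144 146 153 158 161 163
 164 165 167 170 170 172 173 174 175 173 172 172 172 172 165 166 163 160
 159 156 146 143 128  94  86  84  84  85  85  85  85  85  85  85  86  85
  70  41  37]
255 [123 123 123 123 123 122 122 107  71  68  69  69  69  69  68  68  69  69
  69  69  69  78 116 126 130 133 136 138 140 142 144 148 152 158 164 164
 167 171 174 175 173 174 180 181 180 180 225 253 254 254 253 253 252 252
 251 250 247 245 219 100  87  86  86  87  87  87  87  87  86  86  87  86
  87  87  86]
365 [ 85  85  86  87  88  88  88  89  87  87  88  88  88  88  88  89  89  89
  89  89  89  92 113 122 127 132 135 137 140 143 145 147 151 154 156 161
 166 170 174 171 172 177 181 181 180 180 180 183 183 177 177 176 176 176
 169 162 156 148 121  95  94  93  93  92  92  91  91  91  92  90  90  91
  90  92  92]
```

View pics/w4b.png

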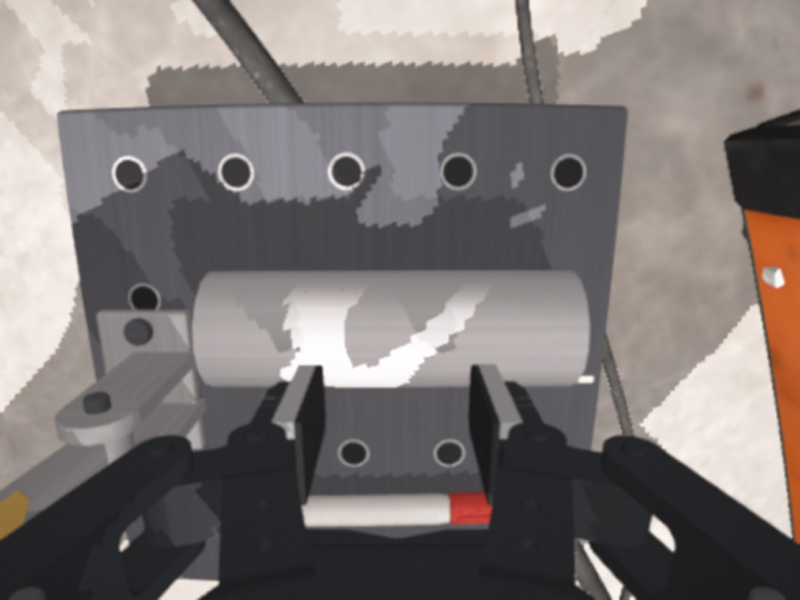

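```bash
python3 - <<'E'
from h import *
tube(270,386);linex(379.5,585)
E
```

```text
tube x mm from top/bottom edge [30.  30.9]
line x [  0.2 -83.6]
```

>>> {"api": "step_arm", "payload": {
  "delta_pos": [
    [0.35,0,0],
    [0.28,0,0],
    [0,0,0.4],
    [0,0,0.28],
    [0,0,0.06],
    [0,0,0.04],
    [0,0,0]
  ],
  "turn": [
    [0,0,0],
    [0,0,0],
    [0,0,0],
    [0,0,0],
    [0,0,0],
    [0,0,0],
    [0,0,0]
  ]
}}

```text
time_s: 11.4
tool_pos: [0.5147, 0.2978, 0.1022]
tool_rot: [[0.357, 0.934, 0.002], [0.934, -0.357, 0.002], [0.003, 0.001, -1.0]]
force: [-3.3, 2.1, 13.8]
width: 0.0425
grasp_force: 6.6
```

>>> {"api": "step_arm", "payload": {
  "delta_pos": [
    [-0.1,0,0],
    [-0.2,0,0],
    [-0.25,0,0],
    [-0.25,0,0],
    [-0.25,0,0],
    [-0.2,0,0],
    [-0.1,0,0],
    [0,0,0]
  ],
  "turn": [
    [0,0,0],
    [0,0,0],
    [0,0,0],
    [0,0,0],
    [0,0,0],
    [0,0,0],
    [0,0,0],
    [0,0,0]
  ]
}}

```text
time_s: 12.2
tool_pos: [0.5025, 0.2657, 0.1022]
tool_rot: [[0.358, 0.934, 0.001], [0.934, -0.358, 0.002], [0.002, 0.001, -1.0]]
force: [-3.0, 0.0, 13.7]
width: 0.0426
grasp_force: 6.9
```

>>> {"api": "step_arm", "payload": {
  "delta_pos": [
    [0,0,-0.1],
    [0,0,-0.3],
    [0,0,-0.4],
    [0,0,0],
    [0,0,0]
  ],
  "turn": [
    [0,0,0],
    [0,0,0],
    [0,0,0],
    [0,0,0],
    [0,0,0]
  ]
}}

```text
time_s: 12.7
tool_pos: [0.5026, 0.2656, 0.1209]
tool_rot: [[0.358, 0.934, 0.0], [0.934, -0.358, 0.0], [0.0, 0.0, -1.0]]
force: [-0.5, -0.6, -0.2]
width: 0.0423
grasp_force: 0.0
```

```bash
python3 - <<'E'
from h import *
tf()
a=snap('wrist','w5.png')
for u in(145,255,368):
    g=a[130:290,u,1].astype(int); print(u,'r0=130',g[::2])
E
```

```text
tool fix mm [ 5.4 -5.3] z 120.9 yawerr 0.0004 F [-0.5 -0.6 -0.2] nose 0.022 t 12.7
145 r0=130 [ 71  70  70  71  71  71  70  71  70  70  70  69  71  87 108 107  99 108
 108  90  79 112 124 130 135 137 139 144 147 152 181 202 209 218 224 230
 235 238 240 243 246 248 249 230 200 175 169 169 169 167 162 158 155 154
 151 147 140 121  88  84  85  86  84  84  84  83  83  83  84  84  84  84
  85  84  78  68  62  55  41  37]
255 r0=130 [123 123 124 123 122 114 104  71  69  69  68  70  70  70  70  69  69  70
  70  71  82 119 126 131 135 137 142 144 147 144 147 156 160 161 164 168
 170 170 171 172 173 174 174 176 176 204 240 222 253 216 178 172 171 162
 159 155 148 130  91  86  87  87  86  87  87  87  87  88  88  89  88  89
  89  88  88  85  71  69  69  70]
368 r0=130 [ 88  88  89  88  89  89  89  90  90  89  90  90  96 128 145 115 102 112
 145 135  99 103 119 127 134 135 139 144 148 145 149 153 157 159 162 163
 166 169 172 173 174 174 176 177 178 179 178 177 176 175 176 175 174 166
 165 156 137  99  93  93  93  93  93  92  91  92  91  92  91  91  91  90
  91  91  92  93  92  92  70  39]
```

```bash
python3 - <<'E'
from h import *
tube(267.5,383);tube(267.5,383,227);tube(268,380,575)
E
```

```text
tube x mm from top/bottom edge [12.8 13.7]
tube x mm from top/bottom edge [12.8 13.4]
tube x mm from top/bottom edge [12.7 14.6]
```

>>> {"api": "step_arm", "payload": {
  "delta_pos": [
    [0.32,0,0],
    [0.25,0,0],
    [0,0,0.4],
    [0,0,0.28],
    [0,0,0.06],
    [0,0,0.04],
    [0,0,0]
  ],
  "turn": [
    [0,0,0],
    [0,0,0],
    [0,0,0],
    [0,0,0],
    [0,0,0],
    [0,0,0],
    [0,0,0]
  ]
}}

```text
time_s: 13.45
tool_pos: [0.5076, 0.2794, 0.1024]
tool_rot: [[0.358, 0.934, 0.001], [0.934, -0.358, 0.002], [0.002, 0.0, -1.0]]
force: [-3.2, 1.7, 11.4]
width: 0.0426
grasp_force: 6.0
```

>>> {"api": "step_arm", "payload": {
  "delta_pos": [
    [-0.1,0,0],
    [-0.15,0,0],
    [-0.2,0,0],
    [-0.2,0,0],
    [-0.18,0,0],
    [-0.12,0,0],
    [-0.07,0,0],
    [0,0,0]
  ],
  "turn": [
    [0,0,0],
    [0,0,0],
    [0,0,0],
    [0,0,0],
    [0,0,0],
    [0,0,0],
    [0,0,0],
    [0,0,0]
  ]
}}

```text
time_s: 14.25
tool_pos: [0.4984, 0.2553, 0.1023]
tool_rot: [[0.358, 0.934, 0.001], [0.934, -0.358, 0.002], [0.002, 0.0, -1.0]]
force: [-3.0, 1.6, 11.8]
width: 0.0429
grasp_force: 5.9
```

>>> {"api": "step_arm", "payload": {
  "delta_pos": [
    [0,0,0],
    [0,0,-0.1],
    [0,0,-0.3],
    [0,0,-0.6],
    [0,0,-1],
    [0,0,-1],
    [0,0,0],
    [0,0,0]
  ],
  "turn": [
    [0,0,0],
    [0,0,0],
    [0,0,0],
    [0,0,0],
    [0,0,0],
    [0,0,0],
    [0,0,0],
    [0,0,0]
  ]
}}

```text
time_s: 15.05
tool_pos: [0.4988, 0.2552, 0.1772]
tool_rot: [[0.358, 0.934, 0.001], [0.934, -0.358, 0.001], [0.001, 0.001, -1.0]]
force: [0.6, 0.4, -0.6]
width: 0.0423
grasp_force: 0.0
```

>>> {"api": "step_arm", "payload": {
  "delta_pos": [
    [0,0,-1],
    [0,0,-1],
    [0,0,-1],
    [0,0,-1],
    [0,0,-1],
    [-0.6,0,0],
    [-0.6,0,0],
    [0,0,0]
  ],
  "turn": [
    [0,0,0],
    [0,0,0],
    [0,0,0],
    [0,0,0],
    [0,0,0],
    [0,0,0],
    [0,0,0],
    [0,0,0]
  ],
  "fingers": 1
}}

```text
time_s: 15.85
tool_pos: [0.487, 0.2256, 0.3008]
tool_rot: [[0.359, 0.933, -0.001], [0.933, -0.359, -0.001], [-0.001, -0.001, -1.0]]
force: [0.9, -0.6, -0.1]
width: 0.0
grasp_force: 0.0
```

```bash
python3 - <<'E'
from h import *
tf()
a=snap('wrist','w6.png');cv2.imwrite('pics/w6b.png',cv2.resize(a[:,:,::-1],(800,600),interpolation=cv2.INTER_CUBIC))
E
```

```text
tool fix mm [-37.5  -5.1] z 300.8 yawerr -0.0008 F [ 0.9 -0.6 -0.1] nose 0.022 t 15.85
```

View pics/w6b.png

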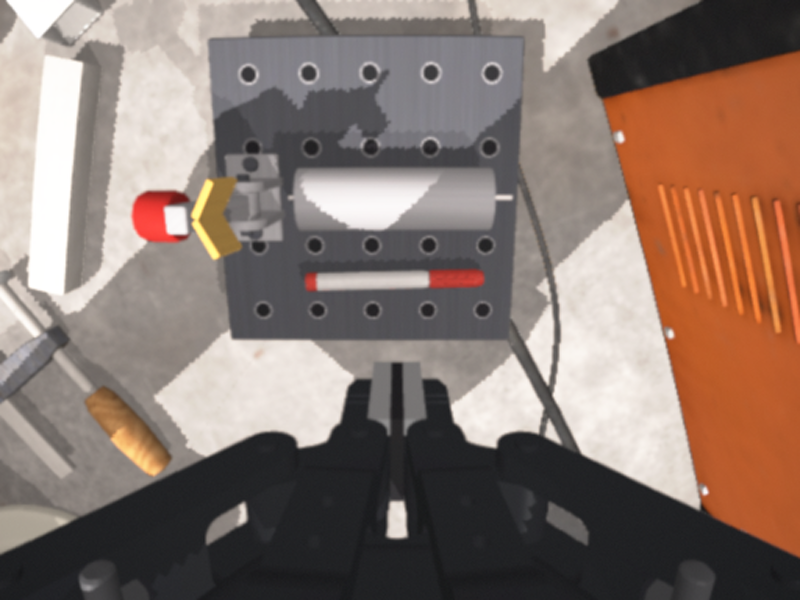

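The tube is straddling the line: rows about 168–231, with line ends at (291,198) and (505,198). I'll measure it precisely, along with the weight, whose end is near (135,217).

```bash
python3 - <<'E'
from h import *
a=cv2.imread('pics/w6.png')
for u in(200,250,310): print(u,a[100:156,u,1])
print('line R',a[118:136,324,1],'L',a[118:136,187,1])
tube(168,230.5);linex(197.5,505);linex(198,291)
p=np.load('fix.npy');c,s=np.cos(p[2]),np.sin(p[2]);R=np.array([[c,-s],[s,c]])
g=lambda x,y,z:np.r_[p[:2]+R@[x,y],z]
print(proj('wrist',[g(0,.128,.150),g(0,.128,.1635),g(0,.128,.1365),g(.0135,.128,.15),g(-.0135,.128,.15)])/.64)
E
```

```text
200 [ 97  79  68  66  66  66  72  94 118 132 141 151 161 171 183 192 203 213
 220 224 227 231 235 238 239 240 241 240 234 207 172 164 161 158 154 152
 150 149 146 142 139 137 135 132 126 121 113  98  85  81  92 110  86  53
  38  35]
250 [ 67  66  66  65  67  67  77 102 120 131 140 151 161 172 183 192 201 211
 218 223 228 233 236 238 240 241 244 246 247 247 248 249 249 248 248 247
 246 245 244 243 241 239 232 195 150 130 115  98  86  84  83  84  83  83
  84  83]
310 [111  91  84  83  82  83  87 101 116 122 126 130 135 138 142 145 148 153
 155 157 160 164 168 169 169 169 170 173 173 174 173 172 172 171 169 166
 163 159 155 152 150 146 142 139 135 130 119  99  85  84 101 123  89  49
  36  35]
line R [ 83  83  83  83  83  90 133 200 225 193 127  90  86  85  85  85  85  85] L [ 93  96 101 105 108 109 122 154 168 146 115 101 100  99  98  98  95  92]
tube x mm from top/bottom edge [0.4 0.9]
line x [  0.5 -82.1]
line x [ 0.2 72.4]
[[145.62254749 217.00873664]
 [133.35854702 220.27786458]
 [156.82458112 214.03869231]
 [142.72132946 191.11931422]
 [148.5713225  242.34241411]]
```

>>> {"api": "step_arm", "payload": {
  "delta_pos": [
    [0.4,-0.95,0],
    [0.4,-0.95,0],
    [0.4,-0.95,0],
    [0.3,-0.95,0],
    [0,-0.95,0],
    [0,-0.95,0],
    [0,-0.95,0],
    [0,-0.95,0]
  ],
  "turn": [
    [0,0,0],
    [0,0,0],
    [0,0,0],
    [0,0,0],
    [0,0,0],
    [0,0,0],
    [0,0,0],
    [0,0,0]
  ]
}}

```text
time_s: 16.7
tool_pos: [0.3227, 0.3304, 0.3004]
tool_rot: [[0.358, 0.934, -0.001], [0.934, -0.358, -0.001], [-0.001, -0.001, -1.0]]
force: [0.1, -0.3, 0.2]
width: 0.0002
grasp_force: 0.0
```

>>> {"api": "step_arm", "payload": {
  "delta_pos": [
    [0,0,0.9],
    [0,0,0.9],
    [0,0,0.9],
    [0,0,0.9],
    [0,0,0.9],
    [0,0,0.9],
    [0,0,0],
    [0,0,0]
  ],
  "turn": [
    [0,0,0],
    [0,0,0],
    [0,0,0],
    [0,0,0],
    [0,0,0],
    [0,0,0],
    [0,0,0],
    [0,0,0]
  ]
}}

```text
time_s: 17.5
tool_pos: [0.3234, 0.3299, 0.1662]
tool_rot: [[0.358, 0.934, -0.001], [0.934, -0.358, -0.001], [-0.001, -0.0, -1.0]]
force: [0.9, 0.4, 0.8]
width: 0.0001
grasp_force: 0.0
```

```bash
python3 - <<'E'
from h import *
tf()
a=snap('wrist','w7.png');cv2.imwrite('pics/w7b.png',cv2.resize(a[:,:,::-1],(800,600),interpolation=cv2.INTER_CUBIC))
E
```

```text
tool fix mm [  1.3 185.1] z 166.2 yawerr 0.0004 F [0.9 0.4 0.8] nose 0.022 t 17.5
```

View pics/w7b.png

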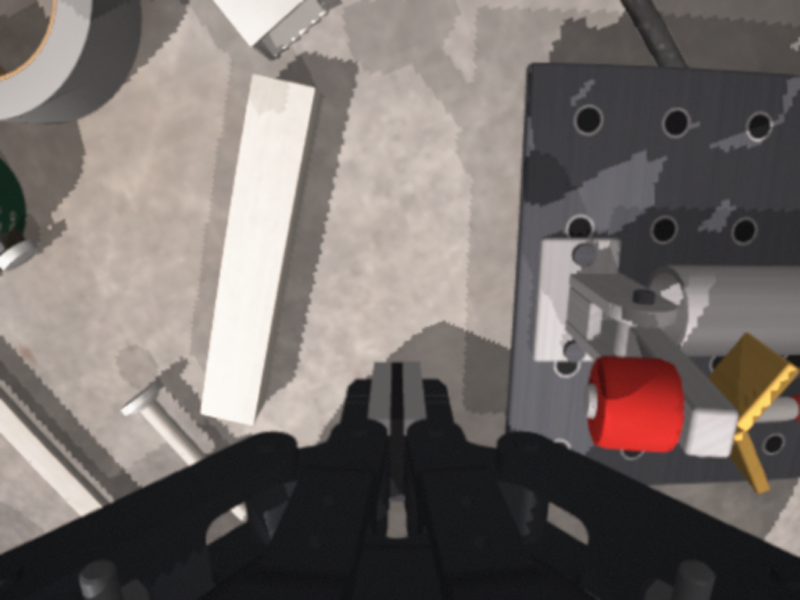

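The weight's free end, near (592,405), is level with the fingertips. Next I'll push it towards tool +y.

>>> {"api": "step_arm", "payload": {
  "delta_pos": [
    [0,0.5,0],
    [0,0.4,0],
    [0,0.3,0],
    [0,0.3,0],
    [0,0.2,0],
    [0,0.2,0],
    [0,0.2,0],
    [0,0.2,0]
  ],
  "turn": [
    [0,0,0],
    [0,0,0],
    [0,0,0],
    [0,0,0],
    [0,0,0],
    [0,0,0],
    [0,0,0],
    [0,0,0]
  ]
}}

```text
time_s: 18.35
tool_pos: [0.3777, 0.3094, 0.1663]
tool_rot: [[0.358, 0.934, -0.0], [0.934, -0.358, 0.0], [0.0, -0.0, -1.0]]
force: [-1.8, 0.9, 2.5]
width: 0.0001
grasp_force: 1.1
```

>>> {"api": "step_arm", "payload": {
  "delta_pos": [
    [0,0.2,0],
    [0,0.2,0],
    [0,0.2,0],
    [0,0.2,0],
    [0,0.15,0]
  ],
  "turn": [
    [0,0,0],
    [0,0,0],
    [0,0,0],
    [0,0,0],
    [0,0,0]
  ]
}}

```text
time_s: 18.85
tool_pos: [0.4001, 0.3007, 0.1662]
tool_rot: [[0.358, 0.934, 0.0], [0.934, -0.358, -0.0], [-0.0, 0.0, -1.0]]
force: [0.0, -0.1, 0.2]
width: -0.0001
grasp_force: 0.1
```

```bash
python3 - <<'E'
from h import *
tf()
a=snap('wrist','w8.png');cv2.imwrite('pics/w8b.png',cv2.resize(a[:,:,::-1],(640,480),interpolation=cv2.INTER_CUBIC))
E
```

```text
tool fix mm [  1.5 103. ] z 166.2 yawerr 0.0002 F [ 0.  -0.1  0.2] nose 0.022 t 18.85
```

View pics/w8b.png

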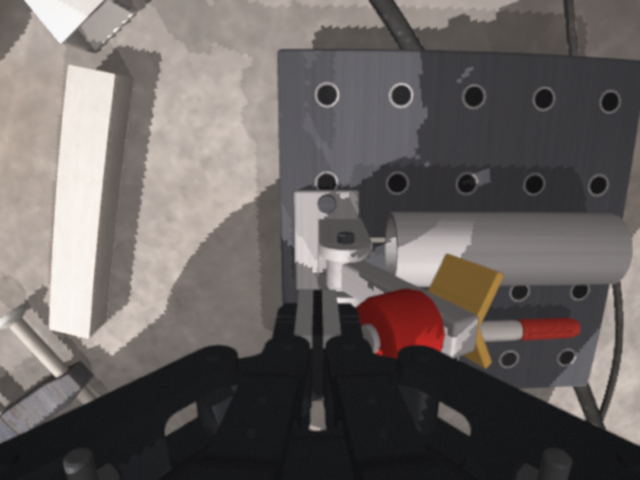

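The arm has been pushed well over and now carries no force. I'll nudge it a little further, then back off and clear the hand.

>>> {"api": "step_arm", "payload": {
  "delta_pos": [
    [0,0.2,0],
    [0,0.2,0],
    [0,0.1,0],
    [0,0,0],
    [0,0,0],
    [0,0,0]
  ],
  "turn": [
    [0,0,0],
    [0,0,0],
    [0,0,0],
    [0,0,0],
    [0,0,0],
    [0,0,0]
  ]
}}

```text
time_s: 19.5
tool_pos: [0.4111, 0.2965, 0.1663]
tool_rot: [[0.358, 0.934, -0.0], [0.934, -0.358, 0.0], [-0.0, -0.0, -1.0]]
force: [-0.6, -0.1, -0.4]
width: 0.0002
grasp_force: 0.0
```

>>> {"api": "step_arm", "payload": {
  "delta_pos": [
    [0,-0.5,0],
    [0,-0.5,-0.5],
    [0,0,-1],
    [0,0,-1],
    [0,0,-1],
    [0,0,-1],
    [-0.7,0,-1],
    [-0.7,0,0]
  ],
  "turn": [
    [0,0,0],
    [0,0,0],
    [0,0,0],
    [0,0,0],
    [0,0,0],
    [0,0,0],
    [0,0,0],
    [0,0,0]
  ]
}}

```text
time_s: 20.3
tool_pos: [0.3746, 0.2733, 0.308]
tool_rot: [[0.357, 0.934, 0.004], [0.934, -0.357, 0.003], [0.004, 0.003, -1.0]]
force: [0.3, 0.1, 0.7]
width: -0.0
grasp_force: 0.0
```

>>> {"api": "step_arm", "payload": {
  "delta_pos": [
    [0,1,0],
    [0,1,0],
    [0,1,0],
    [0,1,0],
    [0,0,0],
    [0,0,0],
    [0,0,0],
    [0,0,0]
  ],
  "turn": [
    [0,0,0],
    [0,0,0],
    [0,0,0],
    [0,0,0],
    [0,0,0],
    [0,0,0],
    [0,0,0],
    [0,0,0]
  ]
}}

```text
time_s: 21.1
tool_pos: [0.4678, 0.2375, 0.3044]
tool_rot: [[0.357, 0.934, 0.001], [0.934, -0.357, 0.0], [0.001, 0.0, -1.0]]
force: [-0.6, -0.3, -0.4]
width: 0.0001
grasp_force: 0.0
```

```bash
python3 - <<'E'
from h import *
tf()
a=snap('wrist','w9.png');cv2.imwrite('pics/w9b.png',cv2.resize(a[:,:,::-1],(800,600),interpolation=cv2.INTER_CUBIC))
E
```

```text
tool fix mm [-33.3  17.1] z 304.4 yawerr 0.0014 F [-0.6 -0.3 -0.4] nose 0.022 t 21.1
```

View pics/w9b.png

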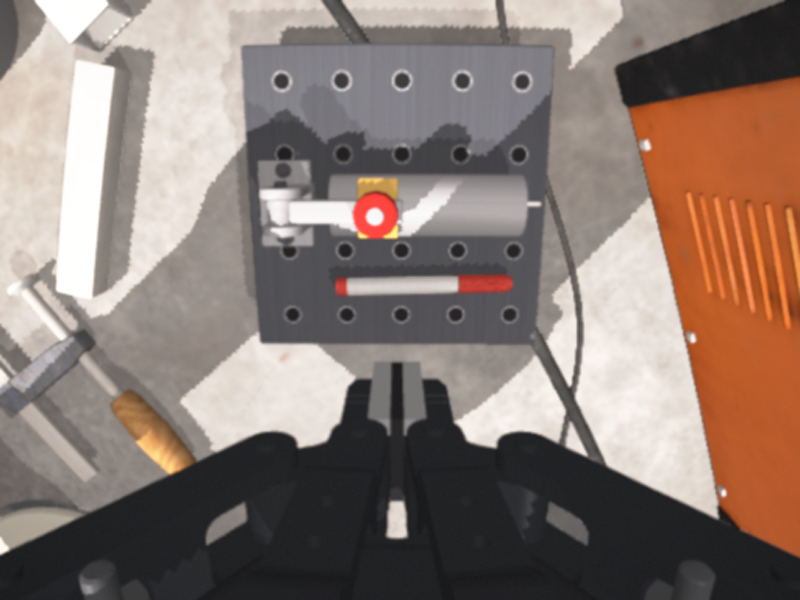

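The saddle sits on the tube at (377,210). The tube spans rows about 174–237, the line end is at (535,204), and the pen hasn't moved. I'll check centring after a short settle.

>>> {"api": "step_arm", "payload": {
  "delta_pos": [
    [0,0,-0.4],
    [0,0,0],
    [0,0,0],
    [0,0,0],
    [0,0,0],
    [0,0,0],
    [0,0,0],
    [0,0,0]
  ],
  "turn": [
    [0,0,0],
    [0,0,0],
    [0,0,0],
    [0,0,0],
    [0,0,0],
    [0,0,0],
    [0,0,0],
    [0,0,0]
  ]
}}

```text
time_s: 21.95
tool_pos: [0.4687, 0.2369, 0.3137]
tool_rot: [[0.358, 0.934, -0.0], [0.934, -0.358, -0.0], [-0.0, -0.0, -1.0]]
force: [0.5, -0.1, -0.1]
width: -0.0002
grasp_force: 0.0
```

```bash
python3 - <<'E'
from h import *
a=snap('wrist','w10.png')[:,:,1].astype(int)
def edges(u):
    g=cv2.GaussianBlur(np.diff(a[95:165,u]).astype(np.float32).reshape(-1,1),(1,3),0).ravel()
    return (95.5+np.argmax(g[:25])), (95.5+35+np.argmin(g[35:60]))
for u in(275,300,325):
    e=edges(u);print(u,e);tube(e[0]*1.5625,e[1]*1.5625,u*1.5625)
l=a[115:145,342];print(l);r=115+np.argmax(l);linex((r+.5)*1.5625,342*1.5625)
E
```

```text
275 (np.float64(119.5), np.float64(136.5))
tube x mm from top/bottom edge [-9.2 14.8]
300 (np.float64(110.5), np.float64(148.5))
tube x mm from top/bottom edge [0.6 1.6]
325 (np.float64(101.5), np.float64(154.5))
tube x mm from top/bottom edge [10.4 -5. ]
[ 83  82  85  84  84  84  84  84  85  84  85  91 119 170 196 168 112  88
  87  87  87  87  86  86  87  86  86  87  87  86]
line x [ -0.3 -86.1]
```

```bash
python3 -c "
from cell import env
print(env.job_done())"
```

```text
the job is handed in; nothing more can be done
None
```

The tube was rolled onto the white line, about 1.4 mm off centre by the last wrist-camera check, with the saddle seated on it, the pen undisturbed and the hand clear; I handed the job in at about 22 s, and no verdict came back.

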